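Set a cork-plugged jar lid to press under its weight

ROBOT

A 6-joint arm with a two-finger parallel gripper is mounted at the origin on the work surface. World frame = base frame: x ahead of the robot, y to its left, z up, the work surface at z = 0. Lengths are in m, angles in rad, forces in N, time in s.
With the tool pointing down it reaches from about 0.35 to 0.975 m from the base axis. Payload 4.9 kg.
Tool frame: the origin (TCP) lies at the very end of the fingers, on their centre line; the grasp point (between the pads) lies 19 mm behind it (ctrl.grasp_offset is the distance from the TCP to the grasp point, in m); z points along the fingers, y is the line along which they close (so a half turn about z gives the same grasp; the last joint's range is limited). The gripper opens to 85 mm and grips with 20 to 120 N. Pads are 22 mm wide; open, the fingers measure 114 mm over their backs; the gripper's body (76 mm by 85 mm) begins 54 mm behind the grasp point. The pads swing forward as they close: fully open they stand 13 mm farther back than shut.
Start: joints at [-1.468, 0.053, 1.613, -0, 1.476, -0.119], TCP at [0.137, -0.61, 0.231] pointing down, gripper open.
Joint ranges: [-3.01, 3.01], [-1.01, 2.22], [0.06, 2.58], [-1.02, 4.17], [0.09, 2.62], [-3.14, 3.14]. Speed limits (rad/s): [2.57, 2.57, 3.14, 3.14, 3.14, 3.14].

INTERFACE

Orientations are given as a rotation vector (axis times angle).
In Python, from station import ctrl, optics gives the robot as it stands.
- The arm moves only by the shell command python3 -m handwheel 'ROWS' [OPENING] [FORCE]. ROWS is JSON, a list of rows, each an object of numbers: "tx", "ty", "tz": the shift along the tool's x, y, z in mm; "roll": the turn about the tool's z in rad. A call has 1 to 12 rows; each row shifts and turns the commanded pose from where the row before left it, along the tool's axes as they then stand; what a row does not reach is not made up. A row lasts 1/12 s, in which the tool goes at most 41.7 mm and 7.16 degrees, less where a joint would pass 70% of its speed; a pose out of reach is approached as far as the arm can. A call with a gripper value outside its range is refused whole. OPENING is the finger opening in mm, from 0 to 85.4, set as the call begins (- or left out, the last holds). The fingers move at their own pace and stop on an object; FORCE is the grip in N (left out, the last holds). Time passes only in rows, so rows that do not move let the fingers close. It gives the time, the measured TCP pose, the force, the opening and the grip force at its end, in the units of the state.
- ctrl.get_obs(): the state, without advancing time (a new reading comes with each control period).
- optics.get_image(name): name is "scene" or "top" or "wrist"; returns (picture, depth): 480x640x3 uint8, red, green, blue; 480x640 float32, m along the optical axis (not along the pixel's ray), 0 where there is no reading.
- optics.camera_params(name): a dict with "mtx" (3x3 intrinsics, pixels), "extrinsics" (4x4, takes a point from camera to world coordinates); the wrist camera has in their place "tool_from_camera" (4x4, takes a point from camera to tool coordinates, whose origin is the TCP and whose axes are the flange's). Camera axes: x right, y down, z forward; pixel columns grow to the right and rows downward; lengths in m; the calibration is good to about 2 mm. A picture is of the moment at which its call begins: read the wrist's pose just before it. camera_params takes no time and is no camera call.
- ctrl.finish_job(): hands the job in; it is judged then, once.
The state is a dict: "t": time; "q": joint angles; "dq": joint speeds; "effort": joint torques, N m; "tool_pos": TCP position; "tool_rot": TCP orientation; "contact_force": force on the tool from outside, world axes, zero at the start; "wrist_torque": the same for the moment, N m; "opening": finger opening in m; "grip_force": force on a finger pad.
Only numpy, scipy, OpenCV 4.12 (cv2) and the standard library are available. Lean on these libraries where they do the work, as an engineer would, in place of code of your own. Each camera call takes 0.05 s, during which the arm holds its last target. There are 200 camera calls.

TASK

Set up the next jar lid for pressing on the round black rubber pad, building it from the bottom up: lay the dark wooden cap, hollow side up, wholly on the pad, then seat the small branded cork plug that lies loose on the bench fully down in its hollow (branded face up, as it lies), then lay the white press disc flat and centred on the plug, and last lower the steel weight gently, upright, onto the middle of the disc. Let go of everything, and leave the finished light-wood lid, the two plain cork blanks, the glass jar and the brass die where they are.

Things in the scene. Friction and masses are not known exactly. Their poses are not given: they have to be found in the camera images.
- press_pad: Target: round black rubber pad, 100 mm across, 6 mm thick, fixed to the table. Origin: centre of its underside, on the table (z 0); its top is 6 mm above. z up.
- cap: Dark brown wooden jar-lid cap, loose, round, 64 mm across, 16 mm high, lying hollow side up. Solid base 10 mm thick, 64 mm across; above it a rim 4 mm thick (59 mm across at its foot, 64 at its top edge) round a hollow 6 mm deep, 51 mm across at its floor, flaring to 56 at the mouth. Origin: centre of its underside; z up. About 45 g.
- plug: Small cork disc with a burnt dark-brown double ring and star on its top face, loose on the table (the stock in the tray is larger), 47 mm across (43 mm at the bevelled bottom edge) and 20 mm thick. Seated, its underside is 10 mm above the cap's and it stands 14 mm above the rim: hold it by its upper half. Origin: centre of its underside; z up. About 12 g.
- press_disc: Plain white plastic press disc, loose, 60 mm across, 12 mm thick. Origin: centre of its underside; z up. About 34 g.
- weight: Dark steel press weight, loose: a round body 50 mm across and 34 mm high, then a neck 16 mm across (height 37 to 44 mm), then a round knob 26 mm across from height 46 to its flat top at 60 mm. Lift it by the knob from above. Origin: centre of its underside; z up. 0.46 to 0.70 kg.
- finished_lid: Bystander, loose: finished lid in light wood, 64 mm across, wooden face with a burnt double ring up, 28 mm high (standing on its cork plug 47 mm across, 12 mm high). Origin: centre of its underside. Leave alone.
- blank_a: Bystander, loose: plain unbranded cork blank 66 mm across, 20 mm thick. Origin: centre of its underside. Leave alone.
- blank_b: Bystander, loose: a second, identical plain cork blank, 66 mm across, 20 mm thick. Origin: centre of its underside. Leave alone.
- jar: Bystander, loose: small open glass jar 60 mm across, 52 mm high. Origin: centre of its underside. Leave alone.
- brass_die: Bystander, loose: spare brass head for the branding iron, lying face down: a disc 48 mm across, 10 mm thick, with an upright stem 16 mm across, 32 mm high in all. Origin: centre of its underside. Leave alone.
Not all that is in view belongs to the job. What is meant by the weight is not green, purple or turquoise, and is the larger of those in its own colour.

How it is judged:
On the way, in this order (a step that is already met when the one before it is completed fails the run):
1. the wooden cap lies recess up on the black pad (horizontal distance between cap and press_pad below 0.018 m and z of cap in the frame of press_pad between 0.003 and 0.009 m and angle between cap's own z axis and vertical below 0.09 rad), for 0.2 s.
2. the cork plug is down in the cap's recess (horizontal distance between plug and cap below 0.005 m and z of plug in the frame of cap between 0.007 and 0.013 m and angle between plug's own z axis and vertical below 0.09 rad), for 0.2 s.
3. the white disc lies flat and centred on the plug (horizontal distance between press_disc and plug below 0.01 m and z of press_disc in the frame of plug between 0.017 and 0.023 m and angle between press_disc's own z axis and vertical below 0.09 rad), for 0.2 s.
4. the steel weight stands on the disc (horizontal distance between weight and press_disc below 0.012 m and z of weight in the frame of press_disc between 0.009 and 0.015 m and angle between weight's own z axis and vertical below 0.09 rad), for 0.2 s.
At the end, for the whole second after the job is handed in: Cap flat on the pad, hollow up, centres within 18 mm; plug on the floor of the hollow, centres within 5 mm; disc on the plug within 10 mm; weight on the disc within 12 mm; each upright within 0.09 rad, resting on the one below within 3 mm in height, and at rest (all of step 1 and all of step 2 and all of step 3 and all of step 4 and linear speed of each of cap, plug, press_disc, weight below 0.02 m/s and angular speed of each of cap, plug, press_disc, weight below 0.2 rad/s); the robot touches nothing.
It fails at once if the finished lid, a cork blank, the jar or the brass die was moved more than 25 mm (distance of any of finished_lid, blank_a, blank_b, jar, brass_die from where it was at the start of the episode above 0.025 m).
It fails at once if the weight was dropped or slammed onto the disc (came down on it at over 0.4 m/s) (horizontal distance between weight and press_disc below 0.03 m and z of weight in the frame of press_disc below 0.06 m and linear speed of weight above 0.4 m/s).
It also fails if it takes over 112 s, if anything falls off the work surface, if the arm or the gripper's body presses on something with over 40 N, if the wrist force passes 120 N, or if a joint passes its speed limit or range.

## Working session

There is one attempt and no reset: what is moved stays moved. The work goes in short steps, Python scripts to look and compute and a shell command to move; the robot and the scene stay as the last step left them, time stands still between calls to the robot, and variables do not carry over. Pictures are saved under pics/ and viewed, at most 17 in all, crops included, and the job is handed in when it is done.

```bash
ls; mkdir -p pics; python3 - <<'E'
from station import ctrl, optics
import cv2,numpy as np
for n in("scene","top"):
    p,d=optics.get_image(n); cv2.imwrite(f"pics/{n}0.png",p[:,:,::-1]); np.savez(f"{n}0.npz",p=p,d=d)
    c=optics.camera_params(n); print(n,np.round(c["mtx"],1).tolist(),np.round(c["extrinsics"],3).tolist())
print(np.round(optics.camera_params("wrist")["tool_from_camera"],3).tolist()); print(ctrl.get_obs())
E
```

```text
pics
scene [[551.9, 0.0, 325.4], [0.0, 551.9, 240.3], [0.0, 0.0, 1.0]] [[0.89, 0.261, -0.374, 0.854], [0.456, -0.537, 0.71, -0.643], [-0.015, -0.802, -0.597, 0.544], [0.0, 0.0, 0.0, 1.0]]
top [[561.2, 0.0, 308.8], [0.0, 561.2, 235.4], [0.0, 0.0, 1.0]] [[0.197, -0.959, 0.205, 0.348], [-0.98, -0.193, 0.037, -0.035], [0.005, -0.208, -0.978, 0.907], [0.0, 0.0, 0.0, 1.0]]
[[0.0, -0.955, -0.297, 0.076], [1.0, 0.0, -0.0, 0.0], [0.0, -0.297, 0.955, -0.142], [0.0, 0.0, 0.0, 1.0]]
{'t': 0.1, 'q': array([-1.46804091e+00,  5.33443966e-02,  1.61414680e+00,  2.05400489e-06,
        1.47600230e+00, -1.19016278e-01]), 'dq': array([-0.00022348,  0.00052108, -0.00113149,  0.00021713, -0.00175921,
       -0.00171601]), 'effort': array([-3.40662182e-04, -3.94900775e+01, -3.71365070e+01, -1.38782966e-04,
        3.89389606e-03,  2.02199874e-05]), 'tool_pos': array([ 0.1374071 , -0.60913417,  0.23015866]), 'tool_rot': array([-3.12040939e+00, -3.47434076e-01, -2.74707574e-05]), 'contact_force': array([-0.63079009,  1.05395318, -0.18583873]), 'wrist_torque': array([0.02173995, 0.00759227, 0.02459727]), 'grip_force': 0.0, 'opening': 0.08524131889052686}
```

View pics/top0.png

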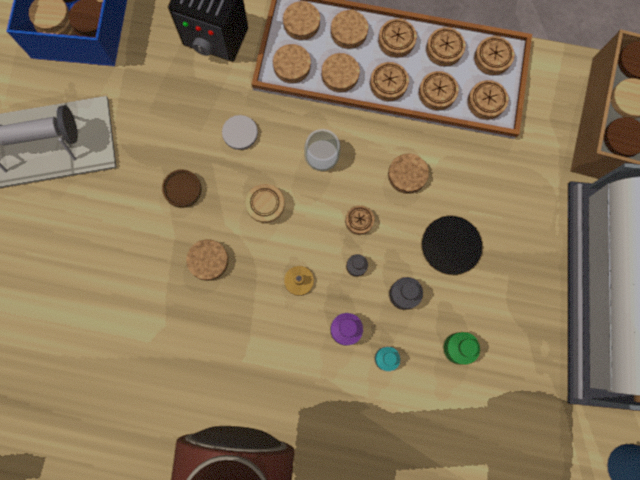

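View pics/scene0.png

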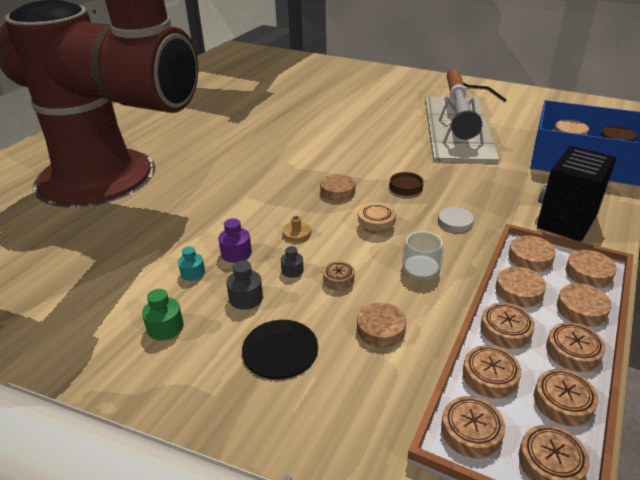

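Top view: cap (182,188), white disc (240,132), plug (360,220), pad (452,245), weight (406,293) with a smaller dark one at (358,265). In the scene view: cap (406,184), disc (456,218), plug (339,274), pad (280,348), weight (244,285).

```bash
cat > h.py <<'E'
from station import ctrl, optics
import cv2,numpy as np
from scipy.spatial.transform import Rotation as R
def cloud(d,K,E):
    v,u=np.mgrid[:480,:640]
    P=np.stack([(u-K[0,2])/K[0,0]*d,(v-K[1,2])/K[1,1]*d,d],-1)
    W=P@E[:3,:3].T+E[:3,3]; W[d==0]=np.nan
    return W
def ray(uv,K,E,z):
    r=E[:3,:3]@np.linalg.inv(K)@[uv[0],uv[1],1.]; return E[:3,3]+r*(z-E[2,3])/r[2]
def tri(uv1,K1,E1,uv2,K2,E2):
    r=[E[:3,:3]@np.linalg.inv(K)@[u[0],u[1],1.] for u,K,E in((uv1,K1,E1),(uv2,K2,E2))]
    o=[E1[:3,3],E2[:3,3]]
    s=np.linalg.lstsq(np.stack([r[0],-r[1]],1),o[1]-o[0],rcond=None)[0]
    a,b=o[0]+s[0]*r[0],o[1]+s[1]*r[1]; return (a+b)/2,np.linalg.norm(a-b)
def par(n):
    c=optics.camera_params(n)
    if n!="wrist": return c["mtx"],c["extrinsics"]
    o=ctrl.get_obs(); T=np.eye(4); T[:3,:3]=R.from_rotvec(o["tool_rot"]).as_matrix(); T[:3,3]=o["tool_pos"]
    return c["mtx"],T@c["tool_from_camera"]
def ring(m):  # ellipse (or circle) of biggest contour in mask
    c=max(cv2.findContours(m.astype(np.uint8),cv2.RETR_EXTERNAL,cv2.CHAIN_APPROX_NONE)[0],key=cv2.contourArea)
    return cv2.fitEllipse(cv2.convexHull(c)),c
E
python3 - <<'E'
from h import *
S={"cap":((182,188),(406,183)),"disc":((240,132),(456,216)),"plug":((360,218),(339,271)),"pad":((452,245),(280,348)),"weight":((411,287),(243,268)),
"lid":((265,203),(377,213)),"blA":((408,173),(381,318)),"blB":((207,259),(338,183)),"jar":((321,150),(423,240)),"die":((299,278),(296,220)),"small":((358,263),(291,253))}
C={}
for i,n in enumerate(("top","scene")):
    f=np.load(n+"0.npz"); K,E=par(n); W=cloud(f["d"],K,E)
    tab=W[np.abs(W[...,2])<.02]; print(n,"table z",np.median(tab[:,2]))
    for k in S:
        u,v=S[k][i]; s=W[v,u]
        near=np.hypot(W[...,0]-s[0],W[...,1]-s[1])<.075
        zt=np.nanpercentile(W[v-3:v+4,u-3:u+4,2],90)
        if k=="cap": zt=.016
        m=near&(np.abs(W[...,2]-zt)<.004)
        if k=="pad": m=near&(f["p"].max(2)<45)
        l=cv2.connectedComponents(m.astype(np.uint8))[1]
        if l[v,u] and k!="cap": m=l==l[v,u]
        (c,ax,a),_=ring(m); C[n,k]=c
        print(k,"z %.4f"%zt,"px",np.round(c,1),np.round(ax,1),"xyz",np.round(ray(c,K,E,zt),4))
Kt,Et=par("top");Ks,Es=par("scene")
for k in S:
    p,g=tri(C["top",k],Kt,Et,C["scene",k],Ks,Es); print(k,"tri",np.round(p,4),"gap %.4f"%g)
E
```

```text
top table z 0.0008381405027451105
cap z 0.0160 px [180.5 187.3] [36.5 38.3] xyz [0.5718 0.222  0.016 ]
disc z 0.0134 px [239.  131.7] [33.3 34.8] xyz [0.6873 0.1496 0.0134]
plug z 0.0233 px [359.3 218.8] [27.6 28.4] xyz [ 0.5757 -0.0767  0.0233]
pad z 0.0086 px [451.8 244.8] [56.4 59.9] xyz [ 0.5664 -0.2332  0.0086]
weight z 0.0622 px [409.6 290.3] [16.5 17.3] xyz [ 0.4715 -0.1691  0.0622]
lid z 0.0310 px [264.2 202.3] [37.6 38.8] xyz [0.5702 0.0792 0.031 ]
blA z 0.0226 px [408.2 171.8] [37.2 39.5] xyz [ 0.6704 -0.1417  0.0226]
blB z 0.0228 px [206.  259.1] [39.6 41.1] xyz [0.4624 0.1512 0.0228]
jar z 0.0070 px [321.8 148.6] [19.2 27.7] xyz [0.6879 0.0067 0.007 ]
die z 0.0363 px [298.1 278.3] [8.7 9.7] xyz [0.4595 0.0005 0.0363]
small z 0.0437 px [357.9 262.5] [10.7 11.1] xyz [ 0.5011 -0.086   0.0437]
scene table z -0.0004339950166094564
cap z 0.0160 px [406.3 180.6] [18.3 33.4] xyz [0.5741 0.2186 0.016 ]
disc z 0.0129 px [455.7 217.4] [20.6 35.8] xyz [0.6906 0.1447 0.0129]
plug z 0.0211 px [338.5 271.5] [21.  31.4] xyz [ 0.579  -0.0803  0.0211]
pad z 0.0063 px [279.5 349.4] [58.1 75
[... 315 characters left out ...]
06]
jar z 0.0409 px [423.2 249.1] [25.7 39.5] xyz [0.6799 0.0007 0.0409]
die z 0.0330 px [295.6 218.9] [6.4 9.4] xyz [ 0.463  -0.0031  0.033 ]
small z 0.0416 px [290.9 250.3] [ 9.3 11.8] xyz [ 0.5043 -0.0893  0.0416]
cap tri [0.5725 0.2229 0.0133] gap 0.0002
disc tri [0.6893 0.1506 0.0087] gap 0.0003
plug tri [ 0.5772 -0.0769  0.0179] gap 0.0002
pad tri [ 0.5685 -0.2348  0.0009] gap 0.0005
weight tri [ 0.4722 -0.1698  0.0576] gap 0.0000
lid tri [0.572  0.0802 0.0252] gap 0.0006
blA tri [ 0.6728 -0.1423  0.0165] gap 0.0002
blB tri [0.4633 0.1526 0.0165] gap 0.0001
jar tri [0.6777 0.0058 0.0363] gap 0.0018
die tri [0.4604 0.0008 0.0297] gap 0.0003
small tri [ 0.5021 -0.0862  0.0387] gap 0.0003
```

```bash
python3 -m handwheel '[{"roll":0.12},{"roll":0.102},{"tx":27,"ty":-23.5},{"tx":27,"ty":-23.5},{"tx":27,"ty":-23.5},{"tx":27,"ty":-23.5},{"tx":27,"ty":-23.5},{"tx":27,"ty":-23.5},{"tx":27,"ty":-23.5},{"tx":27,"ty":-23.5},{"tx":27,"ty":-23.5},{"tx":27,"ty":-23.5}]' 85; python3 -m handwheel '[{"tx":27,"ty":-23.5},{"tx":27,"ty":-23.5},{"tx":27,"ty":-23.5},{"tx":27,"ty":-23.5},{"tx":27,"ty":-23.5},{"tx":25,"ty":-23.5},{},{}]'
python3 - <<'E'
from h import *
K,E=par("wrist"); p,d=optics.get_image("wrist"); cv2.imwrite("pics/w1.png",p[:,:,::-1]); np.savez("w1.npz",p=p,d=d,E=E)
m=(p.max(2)<45); c,_=ring(m); print(c, ray(c[0],K,E,.006), np.round(cloud(d,K,E)[int(c[0][1]),int(c[0][0])],4), K[0,0])
E
```

```text
((337.458984375, 433.94024658203125), (268.01959228515625, 679.5413818359375), 87.56040954589844) [-0.13511439 -0.68479737  0.006     ] [ 0.148  -0.6098  0.3042] 375.6711413121829$[0]: bad value
$[0]: bad value
```

View pics/w1.png

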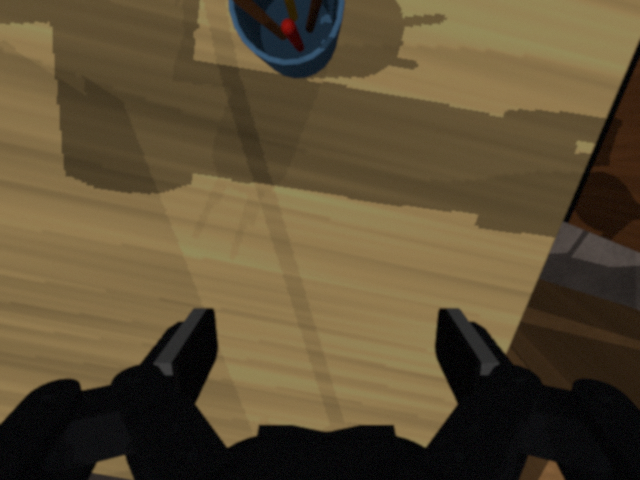

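The wrist view shows bare bench, with the open fingers at (200,350) and (455,350). The rows were refused, so the arm has not moved. They probably need all four keys.

```bash
python3 -m handwheel '[{"tx":0,"ty":0,"tz":0,"roll":0.12},{"tx":0,"ty":0,"tz":0,"roll":0.102}]' 85
```

```text
t: 0.32
tool_pos: [0.1375, -0.6094, 0.2307]
tool_rot: [-3.141, 0.009, 0.0]
contact_force: [1.0, -0.6, 0.2]
opening: 0.085
grip_force: 0.0
```

```bash
python3 -m handwheel '[{"tx":27,"ty":-23.5,"tz":0,"roll":0},{"tx":27,"ty":-23.5,"tz":0,"roll":0},{"tx":27,"ty":-23.5,"tz":0,"roll":0},{"tx":27,"ty":-23.5,"tz":0,"roll":0},{"tx":27,"ty":-23.5,"tz":0,"roll":0},{"tx":27,"ty":-23.5,"tz":0,"roll":0},{"tx":27,"ty":-23.5,"tz":0,"roll":0},{"tx":27,"ty":-23.5,"tz":0,"roll":0},{"tx":27,"ty":-23.5,"tz":0,"roll":0},{"tx":27,"ty":-23.5,"tz":0,"roll":0}]'; python3 -m handwheel '[{"tx":27,"ty":-23.5,"tz":0,"roll":0},{"tx":27,"ty":-23.5,"tz":0,"roll":0},{"tx":27,"ty":-23.5,"tz":0,"roll":0},{"tx":27,"ty":-23.5,"tz":0,"roll":0},{"tx":27,"ty":-23.5,"tz":0,"roll":0},{"tx":25,"ty":-23.5,"tz":0,"roll":0},{"tx":0,"ty":0,"tz":0,"roll":0},{"tx":0,"ty":0,"tz":0,"roll":0}]'
python3 - <<'E'
from h import *
K,E=par("wrist"); p,d=optics.get_image("wrist"); cv2.imwrite("pics/w2.png",p[:,:,::-1]); np.savez("w2.npz",p=p,d=d,E=E)
W=cloud(d,K,E); print(ctrl.get_obs()["tool_rot"])
m=(p.max(2)<45)&(W[...,2]<.02); c,_=ring(m); print(c, ray(c[0],K,E,.006), np.round(W[int(c[0][1]),int(c[0][0])],4), K)
E
```

```text
t: 1.15
tool_pos: [0.4085, -0.3732, 0.2311]
tool_rot: [-3.141, 0.001, 0.0]
contact_force: [0.7, -0.6, 0.2]
opening: 0.0849
grip_force: 0.0
t: 1.82
tool_pos: [0.5682, -0.2323, 0.2307]
tool_rot: [-3.141, -0.005, 0.002]
contact_force: [-0.6, -0.3, -0.3]
opening: 0.0849
grip_force: 0.0
[-3.14152448e+00 -1.74330426e-03  1.94129210e-03]
((326.6309509277344, 201.9459991455078), (95.99268341064453, 97.48499298095703), 79.54788208007812) [ 0.57080854 -0.23311397  0.006     ] [ 0.5716 -0.2325  0.005 ] [[375.67114131   0.         326.00464818]
 [  0.         375.67114131 241.1646392 ]
 [  0.           0.           1.        ]]
```

View pics/w2.png

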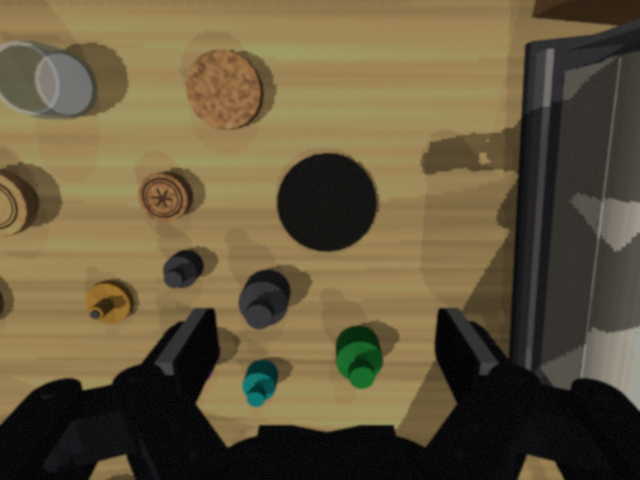

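Pad at pixel (327,202), giving about (0.571,-0.233). The weight knob is at (262,315) and the plug at (165,195). Next I go over the cap.

```bash
python3 -m handwheel '[{"tx":0,"ty":-38,"tz":0,"roll":0},{"tx":0,"ty":-38,"tz":0,"roll":0},{"tx":0,"ty":-38,"tz":4,"roll":0},{"tx":0,"ty":-38,"tz":6,"roll":0},{"tx":0,"ty":-38,"tz":6,"roll":0},{"tx":0,"ty":-38,"tz":6,"roll":0},{"tx":0,"ty":-38,"tz":6,"roll":0},{"tx":0,"ty":-38,"tz":6,"roll":0},{"tx":0,"ty":-38,"tz":6,"roll":0},{"tx":0,"ty":-38,"tz":6,"roll":0},{"tx":0,"ty":-38,"tz":6,"roll":0},{"tx":2,"ty":-37,"tz":6,"roll":0}]' 85; python3 -m handwheel '[{"tx":0,"ty":0,"tz":0,"roll":0},{"tx":0,"ty":0,"tz":0,"roll":0}]'
cat > look.py <<'E'
from h import *
import sys
def look(name,z,pred,out=None):
    K,E=par("wrist"); o=ctrl.get_obs(); p,d=optics.get_image("wrist")
    if out: cv2.imwrite(f"pics/{out}.png",p[:,:,::-1])
    W=cloud(d,K,E)
    m=pred(p.astype(int),W); c,_=ring(m)
    q=ray(c[0],K,E,z); t=o["tool_pos"]; Rm=R.from_rotvec(o["tool_rot"]).as_matrix()
    print(name,"px",np.round(c[0],1),np.round(c[1],1),"xyz",np.round(q,4),"depth z pct",np.round(np.nanpercentile(W[...,2][m],[10,50,90]),4),"tool delta mm",np.round(Rm.T@(q-t)*1000,1),"rot",np.round(o["tool_rot"],3))
    return c,q,(K,E)
E
python3 - <<'E'
from look import *
C=(.5725,.2225)
look("cap",.016,lambda p,W:(np.hypot(W[...,0]-C[0],W[...,1]-C[1])<.05)&(W[...,2]>.004)&(W[...,2]<.03)&(p[...,0]<120),"w3")
E
```

```text
t: 2.87
tool_pos: [0.5693, 0.2215, 0.1731]
tool_rot: [3.141, -0.003, 0.0]
contact_force: [1.1, 0.2, 0.2]
opening: 0.0853
grip_force: 0.0
t: 3.03
tool_pos: [0.5691, 0.2214, 0.1725]
tool_rot: [3.141, 0.002, -0.002]
contact_force: [-0.4, -0.3, -0.1]
opening: 0.0849
grip_force: 0.0
cap px [323.9 215.3] [76.5 76.8] xyz [0.5744 0.2227 0.016 ] depth z pct [0.0082 0.0094 0.0149] tool delta mm [  5.5  -1.4 156.5] rot [ 3.141e+00  2.000e-03 -2.000e-03]
```

View pics/w3.png

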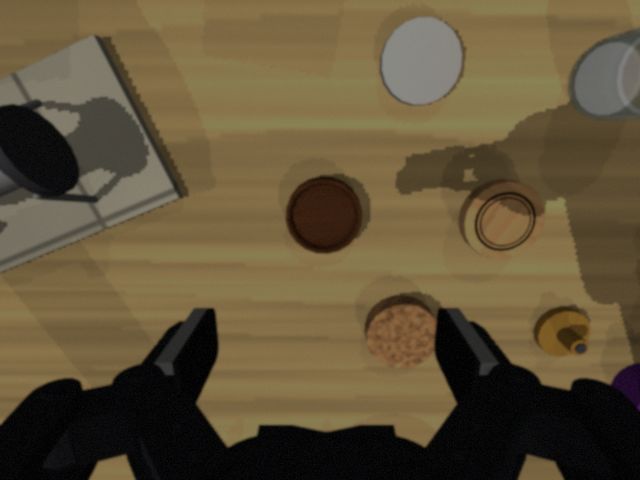

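The cap is hollow side up at (324,214). I descend halfway and measure again from this second place of the wrist camera.

```bash
python3 -m handwheel '[{"tx":5,"ty":-1.4,"tz":20,"roll":0},{"tx":0,"ty":0,"tz":30,"roll":0},{"tx":0,"ty":0,"tz":25,"roll":0},{"tx":0,"ty":0,"tz":0,"roll":0},{"tx":0,"ty":0,"tz":0,"roll":0}]' 85
python3 - <<'E'
from look import *
C=(.5725,.2225)
look("cap",.016,lambda p,W:(np.hypot(W[...,0]-C[0],W[...,1]-C[1])<.05)&(W[...,2]>.004)&(W[...,2]<.03)&(p[...,0]<120),"w4")
E
```

```text
t: 3.5
tool_pos: [0.5738, 0.2205, 0.0971]
tool_rot: [3.14, -0.004, -0.005]
contact_force: [0.5, -1.1, 0.1]
opening: 0.0852
grip_force: 0.0
cap px [322.  249.1] [98.4 99.3] xyz [0.5752 0.2227 0.016 ] depth z pct [0.0083 0.0094 0.0148] tool delta mm [ 1.7 -2.3 81.1] rot [ 3.14  -0.004 -0.005]
```

```bash
python3 -m handwheel '[{"tx":1.5,"ty":-2.2,"tz":30,"roll":0},{"tx":0,"ty":0,"tz":30,"roll":0},{"tx":0,"ty":0,"tz":25,"roll":0},{"tx":0,"ty":0,"tz":6,"roll":0},{"tx":0,"ty":0,"tz":4,"roll":0},{"tx":0,"ty":0,"tz":4,"roll":0},{"tx":0,"ty":0,"tz":0,"roll":0}]' 85
```

```text
t: 4.13
tool_pos: [0.5777, 0.225, 0.0013]
tool_rot: [-3.141, 0.001, -0.005]
contact_force: [-0.4, -0.6, -0.1]
opening: 0.085
grip_force: 0.0
```

```bash
python3 -m handwheel '[{"tx":0,"ty":0,"tz":0,"roll":0},{"tx":0,"ty":0,"tz":0,"roll":0},{"tx":0,"ty":0,"tz":0,"roll":0},{"tx":0,"ty":0,"tz":0,"roll":0},{"tx":0,"ty":0,"tz":0,"roll":0},{"tx":0,"ty":0,"tz":0,"roll":0}]' 50 40
```

```text
t: 4.63
tool_pos: [0.5779, 0.2253, 0.0019]
tool_rot: [-3.141, 0.0, -0.006]
contact_force: [-0.3, -1.1, 5.3]
opening: 0.0619
grip_force: 42.8
```

```bash
python3 -m handwheel '[{"tx":0,"ty":0,"tz":-8,"roll":0},{"tx":0,"ty":0,"tz":-30,"roll":0},{"tx":0,"ty":0,"tz":-35,"roll":0},{"tx":0,"ty":0,"tz":-30,"roll":0},{"tx":0,"ty":0,"tz":0,"roll":0},{"tx":0,"ty":0,"tz":0,"roll":0}]'
python3 - <<'E'
from look import *
o=ctrl.get_obs(); t=o["tool_pos"]
look("cap",t[2]+.012,lambda p,W:(np.hypot(W[...,0]-t[0],W[...,1]-t[1])<.05)&(np.abs(W[...,2]-t[2]-.008)<.025)&(p[...,0]<130)&(p[...,0]>p[...,2]+12),"w5")
E
```

```text
t: 5.13
tool_pos: [0.5783, 0.2255, 0.1064]
tool_rot: [-3.14, 0.0, -0.01]
contact_force: [-0.1, 0.3, -0.7]
opening: 0.0618
grip_force: 43.7
cap px [327.7 331.2] [149.3 246. ] xyz [0.5773 0.2245 0.1184] depth z pct [0.1126 0.1137 0.1193] tool delta mm [ -0.9   0.9 -12. ] rot [-3.14  0.   -0.01]
```

View pics/w5.png

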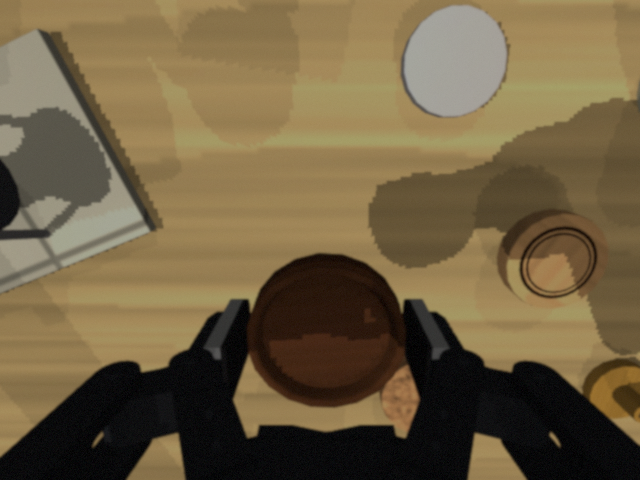

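The cap is gripped level, centred between the fingers at (327,331). I carry it to the pad.

```bash
python3 -m handwheel '[{"tx":0,"ty":30,"tz":0,"roll":0},{"tx":0,"ty":38,"tz":0,"roll":0},{"tx":0,"ty":40,"tz":0,"roll":0},{"tx":-1,"ty":40,"tz":0,"roll":0},{"tx":-1,"ty":40,"tz":0,"roll":0},{"tx":-1,"ty":40,"tz":0,"roll":0},{"tx":-1,"ty":40,"tz":0,"roll":0},{"tx":-1,"ty":40,"tz":0,"roll":0},{"tx":-1,"ty":40,"tz":0,"roll":0},{"tx":-1,"ty":40,"tz":0,"roll":0},{"tx":0,"ty":40,"tz":0,"roll":0},{"tx":0,"ty":30,"tz":0,"roll":0}]'; python3 -m handwheel '[{"tx":0,"ty":0,"tz":20,"roll":0},{"tx":0,"ty":0,"tz":30,"roll":0},{"tx":0,"ty":0,"tz":25,"roll":0},{"tx":0,"ty":0,"tz":15,"roll":0},{"tx":0,"ty":0,"tz":0,"roll":0},{"tx":0,"ty":0,"tz":0,"roll":0}]'
```

```text
t: 6.18
tool_pos: [0.5673, -0.2355, 0.1002]
tool_rot: [-3.14, 0.003, 0.005]
contact_force: [1.8, 0.8, -0.7]
opening: 0.0619
grip_force: 43.8
t: 6.68
tool_pos: [0.5672, -0.2322, 0.01]
tool_rot: [-3.139, 0.0, 0.007]
contact_force: [0.4, -0.4, -0.0]
opening: 0.0615
grip_force: 55.4
```

```bash
python3 -m handwheel '[{"tx":3,"ty":0,"tz":1,"roll":0},{"tx":0,"ty":0,"tz":1,"roll":0},{"tx":0,"ty":0,"tz":1,"roll":0},{"tx":0,"ty":0,"tz":0,"roll":0}]'; python3 -m handwheel '[{"tx":0,"ty":0,"tz":0,"roll":0},{"tx":0,"ty":0,"tz":0,"roll":0},{"tx":0,"ty":0,"tz":0,"roll":0},{"tx":0,"ty":0,"tz":0,"roll":0},{"tx":0,"ty":0,"tz":-15,"roll":0},{"tx":0,"ty":0,"tz":-30,"roll":0},{"tx":0,"ty":0,"tz":-35,"roll":0},{"tx":0,"ty":0,"tz":-35,"roll":0},{"tx":0,"ty":0,"tz":-35,"roll":0},{"tx":0,"ty":0,"tz":0,"roll":0},{"tx":0,"ty":0,"tz":0,"roll":0}]' 85
python3 - <<'E'
from look import *
t=ctrl.get_obs()["tool_pos"]
K,E=par("wrist"); p,d=optics.get_image("wrist"); W=cloud(d,K,E); p=p.astype(int)
n=np.hypot(W[...,0]-.57,W[...,1]+.233)<.07
(c,a,_),_=ring(n&(W[...,2]<.04)&(p[...,0]>p[...,2]+12)&(p[...,0]<120)&(W[...,2]>.011)); print("cap",c,a,ray(c,K,E,.022), np.nanpercentile(W[...,2][n],[20,50,70,80,90,95]))
(c,a,_),_=ring(n&(W[...,2]>.003)&(p.max(2)<120)&(W[...,2]<.04)&(p[...,0]<120)); print("pad",c,a,ray(c,K,E,.006))
cv2.imwrite("pics/w6.png",p[:,:,::-1].astype(np.uint8))
# plug, from here
n=np.hypot(W[...,0]-.577,W[...,1]+.078)<.06
(c,a,_),_=ring(n&(W[...,2]>.015)&(W[...,2]<.03)); print("plug",c,a,ray(c,K,E,.020),np.nanmedian(W[...,2][n&(W[...,2]>.015)]))
E
```

```text
t: 7.02
tool_pos: [0.5725, -0.2333, 0.01]
tool_rot: [3.141, 0.0, 0.002]
contact_force: [-0.0, 0.0, -1.3]
opening: 0.0619
grip_force: 55.4
t: 7.93
tool_pos: [0.5739, -0.2341, 0.1632]
tool_rot: [3.138, -0.0, 0.01]
contact_force: [0.1, -0.1, -1.0]
opening: 0.0853
grip_force: 0.0
cap (324.6474914550781, 234.49525451660156) (79.2162857055664, 79.32185363769531) [ 0.56842506 -0.23382477  0.022     ] [0.00563205 0.22801219 0.23948851 0.24374403 0.24800762 0.25086797]
pad (324.0076599121094, 226.4130096435547) (116.34457397460938, 119.93456268310547) [ 0.57077346 -0.23329735  0.006     ]
plug (125.73873901367188, 222.0390625) (55.94409942626953, 64.38005828857422) [ 0.57807336 -0.07866828  0.02      ] 0.019416721183271562
```

View pics/w6.png

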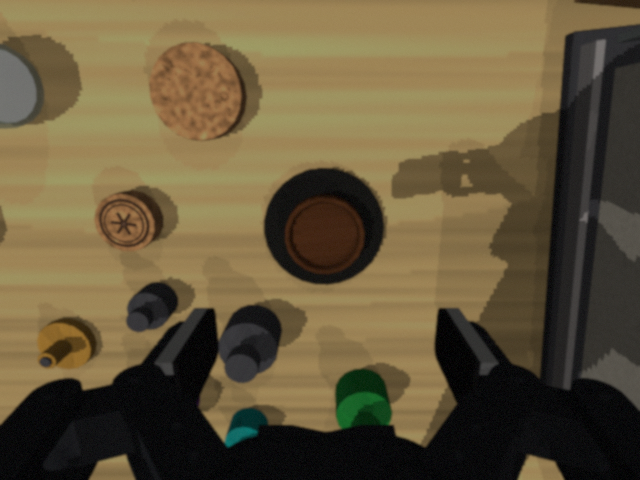

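The cap sits within the pad: cap (325,234), pad (324,226). The plug is at (126,222). Now the plug.

```bash
python3 -m handwheel '[{"tx":1,"ty":-35,"tz":0,"roll":0},{"tx":1,"ty":-40,"tz":5,"roll":0},{"tx":1,"ty":-40,"tz":20,"roll":0},{"tx":1,"ty":-40,"tz":20,"roll":0},{"tx":0,"ty":0,"tz":20,"roll":0},{"tx":0,"ty":0,"tz":0,"roll":0},{"tx":0,"ty":0,"tz":0,"roll":0}]' 85
cat > avg.py <<'E'
from look import *
E
python3 - <<'E'
from look import *
for i in range(3):
    look("plug",.020,lambda p,W:(np.hypot(W[...,0]-.578,W[...,1]+.0787)<.045)&(W[...,2]>.012)&(W[...,2]<.03))
    print(np.round(ctrl.get_obs()["tool_pos"],4))
E
```

```text
t: 8.57
tool_pos: [0.5737, -0.0829, 0.0939]
tool_rot: [-3.14, -0.001, 0.01]
contact_force: [0.9, -0.2, 0.7]
opening: 0.0848
grip_force: 0.0
plug px [316.  246.7] [75.1 76.4] xyz [ 0.5789 -0.077   0.02  ] depth z pct [0.0184 0.0194 0.0204] tool delta mm [ 5.7 -5.8 73.8] rot [-3.14e+00 -1.00e-03  1.00e-02]
[ 0.5751 -0.0839  0.0958]
plug px [314.4 248.5] [74.6 75.4] xyz [ 0.5788 -0.0771  0.02  ] depth z pct [0.0183 0.0194 0.0203] tool delta mm [ 3.9 -6.8 75.8] rot [-3.141e+00  1.000e-03  4.000e-03]
[ 0.5761 -0.0845  0.0972]
plug px [313.5 249.5] [73.7 75.2] xyz [ 0.5788 -0.0771  0.02  ] depth z pct [0.0183 0.0194 0.0203] tool delta mm [ 2.8 -7.4 77.2] rot [ 3.141e+00 -2.000e-03 -0.000e+00]
[ 0.5766 -0.0849  0.098 ]
```

```bash
python3 -m handwheel '[{"tx":2,"ty":-7.8,"tz":25,"roll":0},{"tx":0,"ty":0,"tz":30,"roll":0},{"tx":0,"ty":0,"tz":20,"roll":0},{"tx":0,"ty":0,"tz":0,"roll":0},{"tx":0,"ty":0,"tz":0,"roll":0},{"tx":0,"ty":0,"tz":0,"roll":0},{"tx":0,"ty":0,"tz":0,"roll":0},{"tx":0,"ty":0,"tz":0,"roll":0}]' 75
```

```text
t: 9.38
tool_pos: [0.5796, -0.0765, 0.0244]
tool_rot: [3.141, -0.001, 0.006]
contact_force: [0.1, -0.1, 0.1]
opening: 0.0749
grip_force: 0.0
```

```bash
python3 -m handwheel '[{"tx":-0.7,"ty":0.5,"tz":9,"roll":0},{"tx":0,"ty":0,"tz":8,"roll":0},{"tx":0,"ty":0,"tz":0,"roll":0},{"tx":0,"ty":0,"tz":0,"roll":0},{"tx":0,"ty":0,"tz":0,"roll":0},{"tx":0,"ty":0,"tz":0,"roll":0}]'; python3 -m handwheel '[{"tx":0,"ty":0,"tz":0,"roll":0},{"tx":0,"ty":0,"tz":0,"roll":0},{"tx":0,"ty":0,"tz":0,"roll":0},{"tx":0,"ty":0,"tz":0,"roll":0},{"tx":0,"ty":0,"tz":0,"roll":0},{"tx":0,"ty":0,"tz":0,"roll":0},{"tx":0,"ty":0,"tz":0,"roll":0}]' 38 30
```

```text
t: 9.88
tool_pos: [0.5773, -0.0763, 0.0051]
tool_rot: [3.142, -0.0, 0.0]
contact_force: [-0.5, 0.4, 0.4]
opening: 0.0749
grip_force: 0.0
t: 10.47
tool_pos: [0.5778, -0.0765, 0.0056]
tool_rot: [3.141, -0.0, 0.002]
contact_force: [-0.8, -0.5, 4.5]
opening: 0.0447
grip_force: 30.9
```

```bash
python3 -m handwheel '[{"tx":0,"ty":0,"tz":-10,"roll":0},{"tx":0,"ty":0,"tz":-30,"roll":0},{"tx":0,"ty":0,"tz":-30,"roll":0},{"tx":0,"ty":0,"tz":-30,"roll":0},{"tx":0,"ty":0,"tz":0,"roll":0},{"tx":0,"ty":0,"tz":0,"roll":0},{"tx":0,"ty":0,"tz":0,"roll":0},{"tx":0,"ty":0,"tz":0,"roll":0}]'
python3 - <<'E'
from look import *
t=ctrl.get_obs()["tool_pos"]
for z in(.012,.0145):
  look("plug",t[2]+z,lambda p,W:(np.hypot(W[...,0]-t[0],W[...,1]-t[1])<.045)&(np.abs(W[...,2]-t[2]-.0145)<.012)&(p[...,0]>p[...,2]+15),"w7")
E
```

```text
t: 11.13
tool_pos: [0.5759, -0.076, 0.1032]
tool_rot: [-3.141, 0.0, 0.005]
contact_force: [-0.6, -0.5, -0.6]
opening: 0.0447
grip_force: 30.8
plug px [320.1 327.4] [123.  153.8] xyz [ 0.5767 -0.074   0.1152] depth z pct [0.1153 0.1169 0.1179] tool delta mm [  0.7  -2.  -12. ] rot [-3.141  0.     0.005]
plug px [320.3 327.9] [120.4 155.6] xyz [ 0.578  -0.0741  0.1177] depth z pct [0.1152 0.1167 0.1176] tool delta mm [  2.1  -1.9 -14.7] rot [-3.141  0.     0.006]
```

View pics/w7.png

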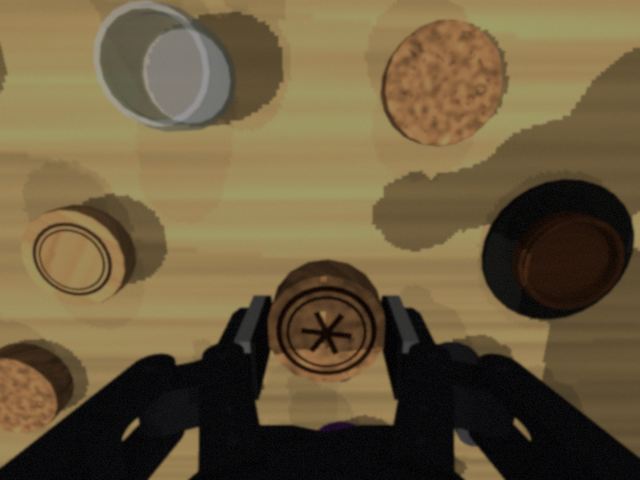

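The plug is held level, with its face centred between the fingers at (327,332). The cap is at (570,260). I stop 60 mm short of the cap to fix its position precisely.

```bash
python3 -m handwheel '[{"tx":-12,"ty":28,"tz":0,"roll":0},{"tx":-14,"ty":33,"tz":0,"roll":0},{"tx":-14,"ty":33,"tz":0,"roll":0},{"tx":-14,"ty":33,"tz":0,"roll":0},{"tx":-14,"ty":31,"tz":0,"roll":0},{"tx":0,"ty":0,"tz":0,"roll":0},{"tx":0,"ty":0,"tz":0,"roll":0},{"tx":0,"ty":0,"tz":0,"roll":0},{"tx":0,"ty":0,"tz":0,"roll":0},{"tx":0,"ty":0,"tz":0,"roll":0}]'
python3 - <<'E'
from look import *
for o in("w8",None):
  look("cap",.022,lambda p,W:(np.hypot(W[...,0]-.5684,W[...,1]+.2338)<.055)&(p[...,0]>p[...,2]+12)&(p[...,0]<120)&(W[...,2]>.011)&(W[...,2]<.04),o)
  print(ctrl.get_obs()["tool_pos"])
E
```

```text
t: 12.07
tool_pos: [0.5095, -0.2331, 0.1046]
tool_rot: [-3.141, -0.003, 0.001]
contact_force: [-0.2, -0.8, 0.5]
opening: 0.045
grip_force: 30.8
cap px [326.9 156.8] [106.3 108.8] xyz [ 0.5675 -0.2337  0.022 ] depth z pct [0.0143 0.0154 0.0208] tool delta mm [58.   0.8 82.6] rot [-3.141e+00 -3.000e-03  1.000e-03]
[ 0.5095803  -0.23315407  0.10477532]
cap px [326.8 156.9] [106.3 108.5] xyz [ 0.5675 -0.2337  0.022 ] depth z pct [0.0143 0.0154 0.0209] tool delta mm [58.   0.7 82.8] rot [-3.141e+00 -3.000e-03  1.000e-03]
[ 0.50959853 -0.23329099  0.10487024]
```

View pics/w8.png

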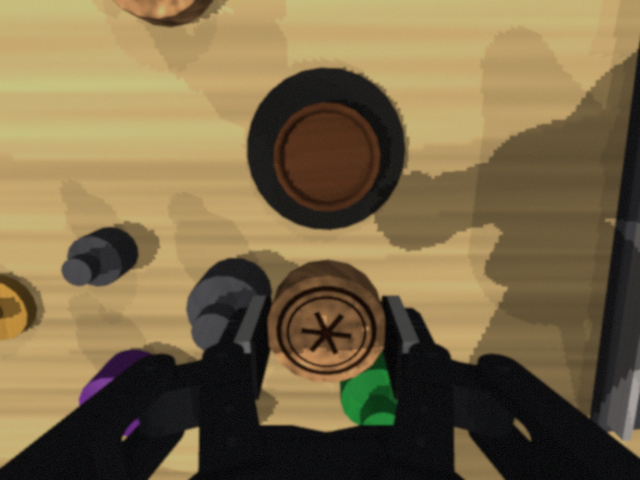

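```bash
python3 -m handwheel '[{"tx":25,"ty":0.5,"tz":0,"roll":0},{"tx":25,"ty":0,"tz":10,"roll":0},{"tx":8.5,"ty":0,"tz":25,"roll":0},{"tx":0,"ty":0,"tz":25,"roll":0},{"tx":0,"ty":0,"tz":10,"roll":0},{"tx":0,"ty":0,"tz":0,"roll":0},{"tx":0,"ty":0,"tz":0,"roll":0},{"tx":0,"ty":0,"tz":0,"roll":0},{"tx":0,"ty":0,"tz":0,"roll":0},{"tx":0,"ty":0,"tz":0,"roll":0},{"tx":0,"ty":0,"tz":0,"roll":0}]'
```

```text
t: 13.08
tool_pos: [0.5684, -0.2353, 0.0365]
tool_rot: [3.141, -0.001, 0.003]
contact_force: [0.2, 0.0, -0.6]
opening: 0.0447
grip_force: 30.8
```

```bash
python3 -m handwheel '[{"tx":-0.3,"ty":-1.5,"tz":4,"roll":0},{"tx":0,"ty":0,"tz":4,"roll":0},{"tx":0,"ty":0,"tz":3,"roll":0},{"tx":0,"ty":0,"tz":2,"roll":0},{"tx":0,"ty":0,"tz":0,"roll":0},{"tx":0,"ty":0,"tz":0,"roll":0},{"tx":0,"ty":0,"tz":0,"roll":0}]'
```

```text
t: 13.67
tool_pos: [0.5673, -0.2333, 0.0217]
tool_rot: [-3.141, 0.0, 0.0]
contact_force: [0.5, -0.7, -0.8]
opening: 0.0447
grip_force: 30.9
```

```bash
python3 -m handwheel '[{"tx":0.3,"ty":0,"tz":1,"roll":0},{"tx":0,"ty":0,"tz":0.5,"roll":0},{"tx":0,"ty":0,"tz":0,"roll":0},{"tx":0,"ty":0,"tz":0,"roll":0}]';  python3 -m handwheel '[{"tx":0,"ty":0,"tz":0,"roll":0},{"tx":0,"ty":0,"tz":0,"roll":0},{"tx":0,"ty":0,"tz":0,"roll":0},{"tx":0,"ty":0,"tz":0,"roll":0},{"tx":0,"ty":0,"tz":-10,"roll":0},{"tx":0,"ty":0,"tz":-30,"roll":0},{"tx":0,"ty":0,"tz":-30,"roll":0},{"tx":0,"ty":0,"tz":-35,"roll":0},{"tx":0,"ty":0,"tz":-35,"roll":0},{"tx":0,"ty":0,"tz":0,"roll":0},{"tx":0,"ty":0,"tz":0,"roll":0},{"tx":0,"ty":0,"tz":0,"roll":0}]' 70
python3 - <<'E'
from look import *
near=lambda W:np.hypot(W[...,0]-.568,W[...,1]+.2338)<.05
look("plug",.036,lambda p,W:near(W)&(W[...,2]>.029)&(W[...,2]<.05),"w9")
look("cap",.022,lambda p,W:near(W)&(p[...,0]>p[...,2]+12)&(W[...,2]>.011)&(W[...,2]<.05))
E
```

```text
t: 14.0
tool_pos: [0.5679, -0.2335, 0.0216]
tool_rot: [3.141, -0.0, -0.0]
contact_force: [-2.3, 0.2, 5.3]
opening: 0.045
grip_force: 31.4
t: 15.0
tool_pos: [0.5676, -0.2332, 0.1607]
tool_rot: [3.142, -0.0, 0.0]
contact_force: [0.5, 0.8, 0.0]
opening: 0.0699
grip_force: 0.0
plug px [327.  230.8] [62.  62.6] xyz [ 0.5689 -0.2342  0.036 ] depth z pct [0.0343 0.0354 0.0364] tool delta mm [  1.3   1.  124.7] rot [ 3.142 -0.     0.   ]
cap px [327.1 225.9] [80.8 81.1] xyz [ 0.5683 -0.2338  0.022 ] depth z pct [0.017  0.0346 0.0362] tool delta mm [  1.7   1.1 137.3] rot [-3.14e+00  0.00e+00  3.00e-03]
```

View pics/w9.png

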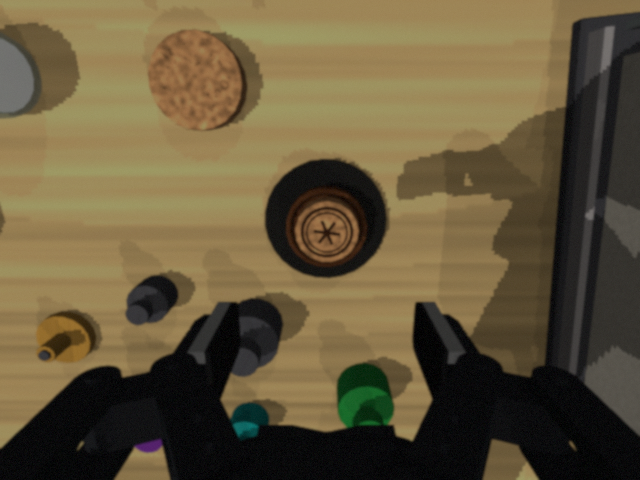

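The plug is seated: its top at z 0.0355 and centre within 1 mm of the cap's, face at (327,231). Now the white disc.

```bash
python3 -m handwheel '[{"tx":10,"ty":-29,"tz":0,"roll":0},{"tx":11,"ty":-35.4,"tz":0,"roll":0},{"tx":11,"ty":-35.4,"tz":0,"roll":0},{"tx":11,"ty":-35.4,"tz":0,"roll":0},{"tx":11,"ty":-35.4,"tz":0,"roll":0},{"tx":11,"ty":-35.4,"tz":0,"roll":0},{"tx":11,"ty":-35.4,"tz":0,"roll":0},{"tx":11,"ty":-35.4,"tz":0,"roll":0},{"tx":11,"ty":-35.4,"tz":0,"roll":0},{"tx":11,"ty":-35.4,"tz":5,"roll":0},{"tx":11,"ty":-35.4,"tz":15,"roll":0}]' 85; python3 -m handwheel '[{"tx":0,"ty":0,"tz":20,"roll":0},{"tx":0,"ty":0,"tz":20,"roll":0},{"tx":0,"ty":0,"tz":0,"roll":0},{"tx":0,"ty":0,"tz":0,"roll":0},{"tx":0,"ty":0,"tz":0,"roll":0},{"tx":0,"ty":0,"tz":0,"roll":0},{"tx":0,"ty":0,"tz":0,"roll":0},{"tx":0,"ty":0,"tz":0,"roll":0}]'
python3 - <<'E'
from look import *
look("disc",.012,lambda p,W:(np.hypot(W[...,0]-.688,W[...,1]-.15)<.05)&(p.max(2)-p.min(2)<30)&(p.min(2)>90)&(W[...,2]<.03))
E
```

```text
t: 16.02
tool_pos: [0.6887, 0.1516, 0.141]
tool_rot: [-3.141, 0.0, -0.003]
contact_force: [1.6, -0.4, 0.4]
opening: 0.0849
grip_force: 0.0
t: 16.68
tool_pos: [0.6887, 0.1493, 0.1022]
tool_rot: [-3.141, 0.001, -0.004]
contact_force: [0.0, -0.1, 0.5]
opening: 0.0849
grip_force: 0.0
disc px [323.1 244.3] [85.7 90.3] xyz [0.6908 0.1509 0.012 ] depth z pct [0.0101 0.011  0.0118] tool delta mm [ 1.9 -1.6 90.2] rot [-3.141e+00  1.000e-03 -4.000e-03]
```

```bash
python3 -m handwheel '[{"tx":1.9,"ty":-1.6,"tz":25,"roll":0},{"tx":0,"ty":0,"tz":35,"roll":0},{"tx":0,"ty":0,"tz":25,"roll":0},{"tx":0,"ty":0,"tz":9,"roll":0},{"tx":0,"ty":0,"tz":4,"roll":0},{"tx":0,"ty":0,"tz":3,"roll":0},{"tx":0,"ty":0,"tz":2,"roll":0},{"tx":0,"ty":0,"tz":0,"roll":0},{"tx":0,"ty":0,"tz":0,"roll":0},{"tx":0,"ty":0,"tz":0,"roll":0}]' 78;  python3 -m handwheel '[{"tx":0,"ty":0,"tz":0,"roll":0},{"tx":0,"ty":0,"tz":0,"roll":0},{"tx":0,"ty":0,"tz":0,"roll":0},{"tx":0,"ty":0,"tz":0,"roll":0},{"tx":0,"ty":0,"tz":0,"roll":0},{"tx":0,"ty":0,"tz":0,"roll":0}]' 50 35
```

```text
t: 17.57
tool_pos: [0.6908, 0.1514, -0.0008]
tool_rot: [-3.141, 0.0, -0.004]
contact_force: [-0.4, 0.0, -0.6]
opening: 0.0784
grip_force: 0.0
t: 18.07
tool_pos: [0.6906, 0.1514, -0.0012]
tool_rot: [-3.141, 0.0, -0.003]
contact_force: [-0.5, 0.3, 5.5]
opening: 0.0583
grip_force: 37.9
```

```bash
python3 -m handwheel '[{"tx":0,"ty":0,"tz":-10,"roll":0},{"tx":0,"ty":0,"tz":-30,"roll":0},{"tx":0,"ty":0,"tz":-35,"roll":0},{"tx":0,"ty":0,"tz":-35,"roll":0},{"tx":0,"ty":0,"tz":0,"roll":0},{"tx":0,"ty":0,"tz":0,"roll":0},{"tx":0,"ty":0,"tz":0,"roll":0},{"tx":0,"ty":0,"tz":0,"roll":0}]'
python3 - <<'E'
from look import *
t=ctrl.get_obs()["tool_pos"]
look("disc",t[2]+.013,lambda p,W:(np.hypot(W[...,0]-t[0],W[...,1]-t[1])<.05)&(np.abs(W[...,2]-t[2]-.013)<.008)&(p.min(2)>90),"w10")
E
```

```text
t: 18.73
tool_pos: [0.6881, 0.1511, 0.105]
tool_rot: [3.141, -0.0, -0.007]
contact_force: [-0.1, 1.2, -0.1]
opening: 0.0584
grip_force: 37.7
disc px [329.4 361.3] [ 60.4 138.8] xyz [0.6742 0.1494 0.118 ] depth z pct [0.1165 0.1172 0.1179] tool delta mm [-13.9   1.7 -12.9] rot [ 3.141 -0.    -0.007]
```

View pics/w10.png

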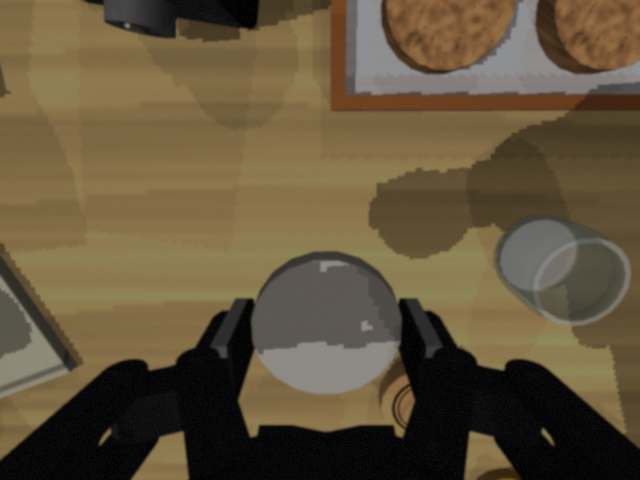

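The disc is held level, its face centred near (327,325). I carry it to the stack.

```bash
python3 -m handwheel '[{"tx":-10,"ty":28,"tz":0,"roll":0},{"tx":-11,"ty":35,"tz":0,"roll":0},{"tx":-11,"ty":36,"tz":0,"roll":0},{"tx":-11,"ty":36,"tz":0,"roll":0},{"tx":-11,"ty":36,"tz":0,"roll":0},{"tx":-12,"ty":36,"tz":0,"roll":0},{"tx":-11,"ty":36,"tz":0,"roll":0},{"tx":-11,"ty":36,"tz":0,"roll":0},{"tx":-11,"ty":36,"tz":0,"roll":0},{"tx":-11,"ty":36,"tz":0,"roll":0},{"tx":-11,"ty":34,"tz":0,"roll":0}]'; python3 -m handwheel '[{"tx":0,"ty":0,"tz":15,"roll":0},{"tx":0,"ty":0,"tz":25,"roll":0},{"tx":0,"ty":0,"tz":15,"roll":0},{"tx":0,"ty":0,"tz":0,"roll":0},{"tx":0,"ty":0,"tz":0,"roll":0},{"tx":0,"ty":0,"tz":0,"roll":0},{"tx":0,"ty":0,"tz":0,"roll":0},{"tx":0,"ty":0,"tz":0,"roll":0},{"tx":0,"ty":0,"tz":0,"roll":0},{"tx":0,"ty":0,"tz":0,"roll":0}]'
```

```text
t: 19.7
tool_pos: [0.5668, -0.235, 0.1056]
tool_rot: [-3.14, 0.001, 0.004]
contact_force: [0.0, 0.4, -1.2]
opening: 0.0587
grip_force: 37.7
t: 20.53
tool_pos: [0.5691, -0.2339, 0.0534]
tool_rot: [3.141, 0.0, 0.002]
contact_force: [-0.2, 0.3, -0.9]
opening: 0.0581
grip_force: 37.7
```

```bash
python3 -m handwheel '[{"tx":-1.5,"ty":0,"tz":6,"roll":0},{"tx":0,"ty":0,"tz":5,"roll":0},{"tx":0,"ty":0,"tz":3,"roll":0},{"tx":0,"ty":0,"tz":2,"roll":0},{"tx":0,"ty":0,"tz":1,"roll":0},{"tx":0,"ty":0,"tz":0,"roll":0},{"tx":0,"ty":0,"tz":0,"roll":0},{"tx":0,"ty":0,"tz":0,"roll":0}]'
```

```text
t: 21.2
tool_pos: [0.5673, -0.2338, 0.0357]
tool_rot: [3.141, -0.0, 0.001]
contact_force: [-0.3, 0.2, -0.4]
opening: 0.0581
grip_force: 37.8
```

```bash
python3 -m handwheel '[{"tx":0,"ty":0,"tz":0.7,"roll":0},{"tx":0,"ty":0,"tz":0.5,"roll":0},{"tx":0,"ty":0,"tz":0,"roll":0},{"tx":0,"ty":0,"tz":0,"roll":0}]';  python3 -m handwheel '[{"tx":0,"ty":0,"tz":0,"roll":0},{"tx":0,"ty":0,"tz":0,"roll":0},{"tx":0,"ty":0,"tz":0,"roll":0},{"tx":0,"ty":0,"tz":0,"roll":0},{"tx":0,"ty":0,"tz":-10,"roll":0},{"tx":0,"ty":0,"tz":-30,"roll":0},{"tx":0,"ty":0,"tz":-30,"roll":0},{"tx":0,"ty":0,"tz":-30,"roll":0},{"tx":0,"ty":0,"tz":-30,"roll":0},{"tx":0,"ty":0,"tz":0,"roll":0},{"tx":0,"ty":0,"tz":0,"roll":0},{"tx":0,"ty":0,"tz":0,"roll":0}]' 82
python3 - <<'E'
from look import *
near=lambda W:np.hypot(W[...,0]-.568,W[...,1]+.2338)<.06
look("disc",.048,lambda p,W:near(W)&(W[...,2]>.041)&(W[...,2]<.06)&(p.min(2)>80),"w11")
look("knob",.060,lambda p,W:(np.hypot(W[...,0]-.472,W[...,1]+.170)<.05)&(W[...,2]>.053)&(W[...,2]<.075))
E
```

```text
t: 21.53
tool_pos: [0.5674, -0.2339, 0.0348]
tool_rot: [3.141, -0.0, 0.001]
contact_force: [-1.0, 0.3, 2.8]
opening: 0.0583
grip_force: 38.1
t: 22.53
tool_pos: [0.5669, -0.2336, 0.1644]
tool_rot: [-3.142, 0.0, 0.0]
contact_force: [-0.2, 0.8, -0.8]
opening: 0.0819
grip_force: 0.0
disc px [326.4 234.4] [79.8 81.7] xyz [ 0.5679 -0.2342  0.048 ] depth z pct [0.0461 0.047  0.0478] tool delta mm [  1.    0.6 116.4] rot [-3.142  0.     0.   ]
knob px [243.1 356.2] [33.2 34.8] xyz [ 0.4752 -0.1709  0.06  ] depth z pct [0.0566 0.0588 0.0597] tool delta mm [-90.9 -62.3 103.3] rot [-3.14e+00  0.00e+00  3.00e-03]
```

View pics/w11.png

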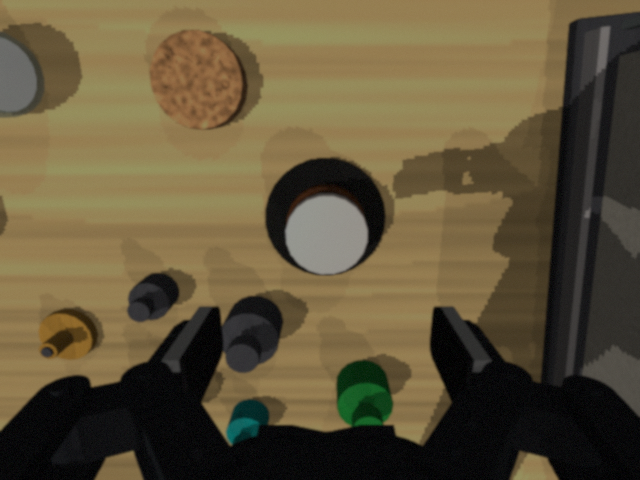

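The disc lies flat and centred, its face at (326,234) and top at z 0.047. The weight's knob is at (243,352). Now the weight.

```bash
python3 -m handwheel '[{"tx":-22,"ty":-15,"tz":0,"roll":0},{"tx":-25,"ty":-17,"tz":0,"roll":0},{"tx":-25,"ty":-17,"tz":0,"roll":0},{"tx":-20.5,"ty":-14,"tz":5,"roll":0},{"tx":0,"ty":0,"tz":15,"roll":0},{"tx":0,"ty":0,"tz":0,"roll":0},{"tx":0,"ty":0,"tz":0,"roll":0},{"tx":0,"ty":0,"tz":0,"roll":0},{"tx":0,"ty":0,"tz":0,"roll":0},{"tx":0,"ty":0,"tz":0,"roll":0}]' 55
python3 - <<'E'
from look import *
look("knob",.060,lambda p,W:(np.hypot(W[...,0]-.474,W[...,1]+.170)<.03)&(W[...,2]>.054)&(W[...,2]<.075),"w12")
E
```

```text
t: 23.47
tool_pos: [0.4753, -0.1712, 0.1449]
tool_rot: [3.141, -0.001, 0.001]
contact_force: [0.9, 1.1, 0.8]
opening: 0.0549
grip_force: 0.0
knob px [323.3 252.4] [39.6 40. ] xyz [ 0.4736 -0.1698  0.06  ] depth z pct [0.058  0.059  0.0598] tool delta mm [-1.8 -1.5 84.9] rot [ 3.141e+00 -1.000e-03  1.000e-03]
```

View pics/w12.png

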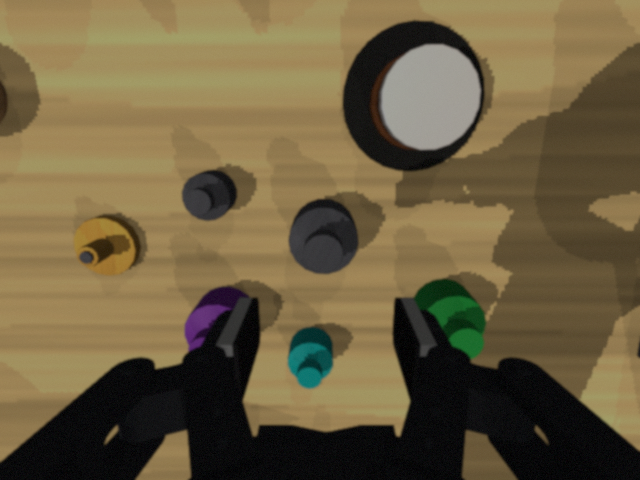

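The knob is at (323,248), and the fingers straddle clear of the purple and green weights.

```bash
python3 -m handwheel '[{"tx":-1.7,"ty":-1.5,"tz":25,"roll":0},{"tx":0,"ty":0,"tz":30,"roll":0},{"tx":0,"ty":0,"tz":20,"roll":0},{"tx":0,"ty":0,"tz":10,"roll":0},{"tx":0,"ty":0,"tz":8,"roll":0},{"tx":0,"ty":0,"tz":6,"roll":0},{"tx":0,"ty":0,"tz":4,"roll":0},{"tx":0,"ty":0,"tz":0,"roll":0},{"tx":0,"ty":0,"tz":0,"roll":0},{"tx":0,"ty":0,"tz":0,"roll":0},{"tx":0,"ty":0,"tz":0,"roll":0}]' 50;  python3 -m handwheel '[{"tx":0,"ty":0,"tz":0,"roll":0},{"tx":0,"ty":0,"tz":0,"roll":0},{"tx":0,"ty":0,"tz":0,"roll":0},{"tx":0,"ty":0,"tz":0,"roll":0},{"tx":0,"ty":0,"tz":0,"roll":0},{"tx":0,"ty":0,"tz":0,"roll":0}]' 15 80
```

```text
t: 24.43
tool_pos: [0.4736, -0.1696, 0.0423]
tool_rot: [3.141, -0.0, 0.002]
contact_force: [-0.1, 0.2, 0.5]
opening: 0.05
grip_force: 0.0
t: 24.93
tool_pos: [0.4733, -0.1692, 0.0422]
tool_rot: [-3.142, 0.0, -0.001]
contact_force: [-2.3, 1.7, 5.9]
opening: 0.023
grip_force: 78.2
```

```bash
python3 -m handwheel '[{"tx":0,"ty":0,"tz":-6,"roll":0},{"tx":0,"ty":0,"tz":-15,"roll":0},{"tx":0,"ty":0,"tz":-25,"roll":0},{"tx":0,"ty":0,"tz":-28,"roll":0},{"tx":0,"ty":0,"tz":-24,"roll":0},{"tx":0,"ty":0,"tz":-12,"roll":0},{"tx":0,"ty":0,"tz":0,"roll":0},{"tx":0,"ty":0,"tz":0,"roll":0}]'; python3 -m handwheel '[{"tx":10,"ty":7,"tz":0,"roll":0},{"tx":16,"ty":11,"tz":0,"roll":0},{"tx":18,"ty":12,"tz":0,"roll":0},{"tx":18,"ty":12,"tz":0,"roll":0},{"tx":16,"ty":11,"tz":0,"roll":0},{"tx":10.5,"ty":7.5,"tz":0,"roll":0},{"tx":6,"ty":4.5,"tz":0,"roll":0},{"tx":0,"ty":0,"tz":0,"roll":0},{"tx":0,"ty":0,"tz":0,"roll":0},{"tx":0,"ty":0,"tz":0,"roll":0},{"tx":0,"ty":0,"tz":0,"roll":0}]'
```

```text
t: 25.6
tool_pos: [0.4725, -0.169, 0.1505]
tool_rot: [-3.141, 0.0, 0.001]
contact_force: [-1.0, 0.8, -4.7]
opening: 0.0226
grip_force: 79.1
t: 26.52
tool_pos: [0.5666, -0.2336, 0.1507]
tool_rot: [-3.141, -0.0, 0.002]
contact_force: [0.6, 0.3, -5.6]
opening: 0.0227
grip_force: 79.1
```

```bash
python3 - <<'E'
from look import *
# two looks at stack + weight from the fixed cameras, and check uprightness
out=[]
for n in("scene","top"):
    p,d=optics.get_image(n); out.append(p[100:340,200:520][:,:,::-1])
K,E=par("wrist");p,d=optics.get_image("wrist")
im=np.hstack(out); im=np.vstack([im,np.hstack([cv2.resize(p[:,:,::-1],(320,240)),np.zeros((240,320,3),np.uint8)])])
cv2.imwrite("pics/c13.png",im); print(ctrl.get_obs()["tool_pos"])
E
```

```text
[ 0.567103   -0.23390093  0.15150249]
```

View pics/c13.png

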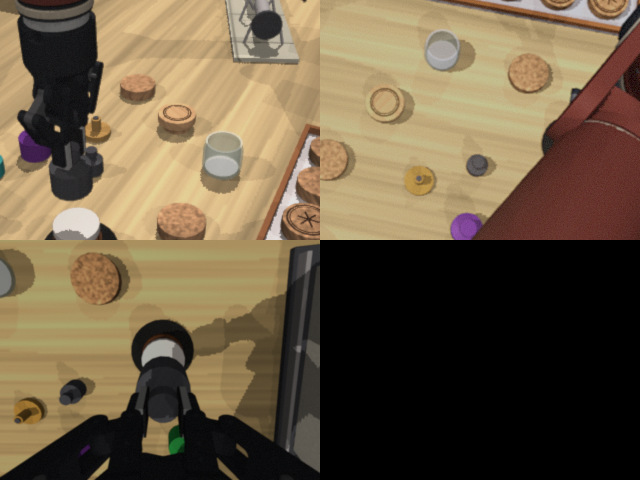

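The weight hangs upright over the disc: body at (70,175) in the scene crop, in line with the disc in the wrist crop. I lower it gently.

```bash
python3 -m handwheel '[{"tx":0.5,"ty":0,"tz":8,"roll":0},{"tx":0,"ty":0,"tz":12,"roll":0},{"tx":0,"ty":0,"tz":12,"roll":0},{"tx":0,"ty":0,"tz":10,"roll":0},{"tx":0,"ty":0,"tz":7,"roll":0},{"tx":0,"ty":0,"tz":4,"roll":0},{"tx":0,"ty":0,"tz":0,"roll":0},{"tx":0,"ty":0,"tz":0,"roll":0},{"tx":0,"ty":0,"tz":0,"roll":0},{"tx":0,"ty":0,"tz":0,"roll":0},{"tx":0,"ty":0,"tz":0,"roll":0}]'
```

```text
t: 27.58
tool_pos: [0.5684, -0.2345, 0.0992]
tool_rot: [3.141, -0.0, 0.002]
contact_force: [-0.6, -0.0, -5.7]
opening: 0.0229
grip_force: 79.1
```

```bash
python3 -m handwheel '[{"tx":0,"ty":0,"tz":3,"roll":0},{"tx":0,"ty":0,"tz":2.5,"roll":0},{"tx":0,"ty":0,"tz":2,"roll":0},{"tx":0,"ty":0,"tz":1,"roll":0},{"tx":0,"ty":0,"tz":0.5,"roll":0},{"tx":0,"ty":0,"tz":0,"roll":0},{"tx":0,"ty":0,"tz":0,"roll":0},{"tx":0,"ty":0,"tz":0,"roll":0}]'
```

```text
t: 28.25
tool_pos: [0.5683, -0.2344, 0.0903]
tool_rot: [3.141, -0.0, 0.001]
contact_force: [-1.6, 1.9, 4.2]
opening: 0.0229
grip_force: 80.0
```

Contact is made, with the force reading going from -5.7 to +4.2 N. I release and retreat.

```bash
python3 -m handwheel '[{"tx":0,"ty":0,"tz":0,"roll":0},{"tx":0,"ty":0,"tz":0,"roll":0},{"tx":0,"ty":0,"tz":0,"roll":0},{"tx":0,"ty":0,"tz":0,"roll":0},{"tx":0,"ty":0,"tz":0,"roll":0},{"tx":0,"ty":0,"tz":-10,"roll":0},{"tx":0,"ty":0,"tz":-25,"roll":0},{"tx":0,"ty":0,"tz":-30,"roll":0},{"tx":0,"ty":0,"tz":-30,"roll":0},{"tx":0,"ty":0,"tz":0,"roll":0},{"tx":0,"ty":0,"tz":0,"roll":0},{"tx":0,"ty":0,"tz":0,"roll":0}]' 60; python3 - <<'E'
from look import *
look("knob",.108,lambda p,W:(np.hypot(W[...,0]-.568,W[...,1]+.234)<.04)&(W[...,2]>.10)&(W[...,2]<.12),"w14")
look("disc",.048,lambda p,W:(np.hypot(W[...,0]-.568,W[...,1]+.234)<.05)&(W[...,2]>.04)&(W[...,2]<.055)&(p.min(2)>80))
E
```

```text
t: 29.25
tool_pos: [0.5679, -0.2342, 0.1847]
tool_rot: [3.141, -0.0, 0.001]
contact_force: [-0.1, -0.1, -0.9]
opening: 0.0598
grip_force: 0.0
knob px [327. 252.] [41.5 42.3] xyz [ 0.5693 -0.2351  0.108 ] depth z pct [0.1058 0.1069 0.1077] tool delta mm [ 1.3  0.9 76.7] rot [ 3.141e+00 -0.000e+00  1.000e-03]
disc px [315.8 219.7] [49.6 64.6] xyz [ 0.5742 -0.2264  0.048 ] depth z pct [0.0457 0.0468 0.0477] tool delta mm [  7.   -7.5 135.4] rot [-3.141e+00  0.000e+00  2.000e-03]
```

View pics/w14.png

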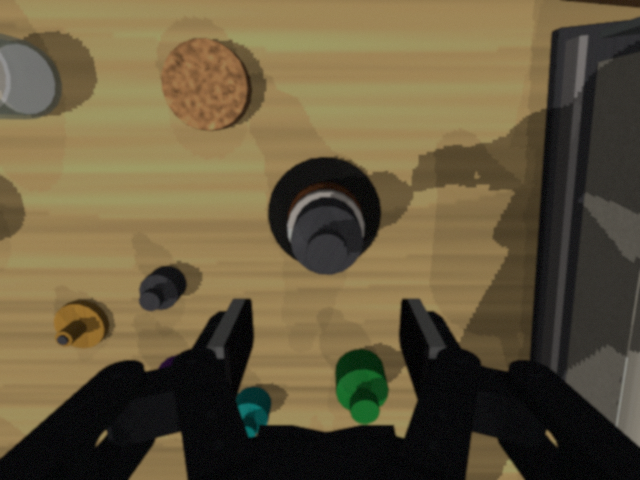

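The weight stands upright on the stack, knob at (327,247) and about 1–2 mm from the disc centre. The second disc reading is only its visible crescent, so I ignore it. The gripper is clear, and I hand in.

```bash
python3 -c "
from station import ctrl
print(ctrl.finish_job())"
```

```text
the job is handed in; nothing more can be done
None
```

The stack is built on the pad in order (cap, plug, disc, weight), everything is let go, and the job was handed in at about 29 s of the 112 s; the hand-in returned no verdict.

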